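# Hold a gypsum prism on the spring gauge

### The job

Check both ends of the gypsum test prism on the spring gauge: pick the prism up, press its plain end squarely and centrally on the gauge's round pad until the spindle is 12 mm in (its pointer then lines up with the fixed index blade), keep it there for a second and back off until the pad is right out again; then turn the prism end for end and press the stud end on in the same way. The job finishes holding: end your program with the prism still gripped, clear of the bench, and the stud keeping the spindle steadily at 12 mm for the reading. Never push the spindle in to its stop, and leave the beaker, tin and pan alone.

Things in the scene. Friction and masses are not known exactly. Their poses are not given: they have to be found in the camera images.
- prism: Loose off-white gypsum bar, 160 long x 40 x 40 mm, about 0.2 to 0.4 kg, lying flat on the bench at any yaw. Origin: centre of its underside (20 mm below its long axis, midway between the two ends of the gypsum). x runs along its length towards the end with the stud, z up. Grip it across its 40 mm width at mid-length.
- plain_end (a point): Centre of the prism's flat plain end: at x = -80 mm, 20 mm above the underside. Axes as the prism's.
- stud_end (a point): Tip centre of the round steel stud (14 mm diameter, standing out 10 mm) in the middle of the prism's other end: at x = +90 mm, 20 mm above the underside. Axes as the prism's.
- gauge: Spring gauge bolted to the bench: grey box 110 x 60 mm, top 100 mm above the bench, on a dark foot 150 x 100 x 12 mm, a black disc on top. Origin: on the bench, 60 mm behind the box's front face. x points into the gauge, the way the spindle is pushed. The spindle stands out of the front face (-x side, facing roughly the robot's right) at 70 mm height; nothing lies below the pad.
- index (a point): Top of the fixed steel index blade on the gauge's top (4 mm thick along gauge x, 16 mm wide, 30 mm high). Beside it, on the gauge's -y side, stands an equal blade, the pointer, which moves with the spindle; the two line up when the spindle is 12 mm in.
- pad (a point): Centre of the front face of the spindle's round flat steel pad (40 mm diameter, 8 mm thick), 70 mm above the bench, 55 mm in front of the box when out. Moves with the spindle. x is the push direction (as the gauge's x), z up.
- spindle (a joint): Travel of the spring-loaded spindle, m: 0 fully out, 0.024 at its stop; 0.012 is wanted. It takes 3 N to start it and 0.25 N more per mm (about 6 N at 12 mm); it springs back out when let go.
- beaker: Bystander: open glass beaker, 68 mm across, 90 mm high. Origin: centre of its underside. It and the tin stand side by side beyond the prism, either way round.
- tin: Bystander: closed aluminium sample tin, 60 mm across, 50 mm high. Origin: centre of its underside.
- pan: Bystander: open steel pan, 200 mm across, 50 mm high, to the robot's right. Origin: centre of its underside.

How it is judged:
By the outcome, as a careful person would: the job done as asked, in the order asked, and still so for the second after the job is handed in, while the arm keeps its last pose, push and grip.
It also fails if it takes over 67 s, if anything falls off the work surface, if the arm or the gripper's body presses on something with over 40 N, if the wrist force passes 120 N, or if a joint passes its speed limit or range.

### The arm

A 6-joint arm with a two-finger parallel gripper is mounted at the origin on the work surface. World frame = base frame: x ahead of the robot, y to its left, z up, the work surface at z = 0. Lengths are in m, angles in degrees, forces in N, time in s.
With the tool pointing down it reaches from about 0.35 to 0.875 m from the base axis. Payload 4.2 kg.
Tool frame: the origin (TCP) lies midway between the tips of the shut fingers; the grasp point (between the pads) lies 19 mm behind it; z points along the fingers, y is the line along which they close (so a half turn about z gives the same grasp; the last joint's range is limited). The gripper opens to 87 mm and grips with 3 to 60 N. Pads are 19 mm wide; open, the fingers measure 117 mm over their backs; the gripper's body (75 mm by 190 mm) begins 51 mm behind the grasp point.
Start: joints at [82.884, 22.042, 0.453, 0, -68.411, -14.817], TCP at [0.233, 0.58, 0.223] pointing down, gripper open.
Joint ranges: [-179.83, 179.83], [-69.29, 118.12], [-61.27, 80.66], [-181.25, 117.63], [-171.15, -9.14], [-177.46, 177.46]. Speed limits (degrees/s): [159.86, 159.86, 180, 180, 180, 180].

### API

Orientations are given as a 3x3 rotation matrix whose columns are the frame's x, y, z axes.
In Python, from station import r, viewer, order gives the robot as it stands (r), with the cameras (viewer) and the job (order).
- The arm moves only by the tool shift_gripper, called after "Call:" by a JSON object that holds its "method" and its "body", one argument or row to a line. Schema: {"type":"object","properties":{"moves":{"type":"array","items":{"type":"object","properties":{"jaw":{"type":"number"},"x":{"type":"number"},"y":{"type":"number"},"z":{"type":"number"},"wx":{"type":"number"},"wy":{"type":"number"},"wz":{"type":"number"}},"additionalProperties":false,"required":["jaw"]},"minItems":1,"maxItems":8},"only":{"type":"string"},"quiet":{"type":"boolean"},"lines":{"type":"string"}},"required":["moves"],"additionalProperties":false}. moves is a list of rows, 1 to 8 of them, each an object with the fields jaw (the opening from 0.0 (shut) to 1.0 (fully open)), x, y, z (the shift in m), wx, wy, wz (a rotation vector in degrees); a field left out counts as zero (the opening has to be given); each row is the pose to reach, as a shift and turn from the pose commanded when the call began, along the tool's axes at that moment; what a row does not reach only later rows make up. A row lasts 1/10 s, in which the tool goes at most 0.05 m and 8.59 degrees, less where a joint would pass 70% of its speed; a pose out of reach is approached as far as the arm can. The fingers move at their own pace and stop on an object; the grip force is fixed at half the most. Time passes only in rows, so rows that do not move let the fingers close. The tool returns the time, the measured TCP pose, the force, the opening and the grip force at its end. only (a regular expression) keeps the lines of the reply that match it, lines (a string "A,B") keeps lines A to B, and quiet returns only ok. Input that does not fit is refused with a message, and nothing moves.
- r.sense(): the state, without advancing time (a new reading comes with each control period).
- viewer.capture(name): name is "scene" or "side" or "wrist"; returns a dict with "pixels" (400x640x3 uint8, red, green, blue), "z_map" (400x640 float32, m along the optical axis (not along the pixel's ray), 0 where there is no reading), "K" (3x3 intrinsics, pixels), "world_from_camera" (4x4, takes a point from camera to world coordinates). Camera axes: x right, y up, looking along -z (the intrinsics and any distortion apply to the point x, -y, -z); pixel columns grow to the right and rows downward; lengths in m; the calibration is good to about 2 mm. A picture is of the moment at which its call begins.
- order.finish_job(): hands the job in; it is judged then, once.
The state is a dict: "time_s": time; "joints": joint angles; "joint_velocities": joint speeds; "effort": joint torques, N m; "tcp_pos": TCP position; "ee_rot": TCP orientation; "wrist_force": force on the tool from outside, world axes, zero at the start; "moment": the same for the moment, N m; "gripper_width": opening from 0.0 (shut) to 1.0 (fully open); "gripper_force": force on a finger pad.
Only numpy, scipy, OpenCV 4.12 (cv2) and the standard library are available. Lean on these libraries where they do the work, as an engineer would, in place of code of your own. Each camera call takes 0.05 s, during which the arm holds its last target. There are 200 camera calls.

## Working session

There is one attempt and no reset: what is moved stays moved. The work goes in short steps, Python scripts to look and compute and a tool call to move; the robot and the scene stay as the last step left them, time stands still between calls to the robot, and variables do not carry over. Pictures are saved under pics/ and viewed, at most 10 in all, crops included, and the job is handed in when it is done.

```bash
ls; mkdir -p pics
```

Run:
```python
from station import r, viewer, order
import cv2,numpy as np
s=r.sense();print({k:np.round(v,3).tolist() for k,v in s.items()})
for n in("scene","side"):
    c=viewer.capture(n);cv2.imwrite(f"pics/{n}0.png",c["pixels"][:,:,::-1]);np.savez(f"{n}0.npz",**c)
    print(n,c["K"].round(1).tolist(),c["world_from_camera"].round(3).tolist())
```

```text
pics
station.py
{'time_s': 0.0, 'joints': [82.886, 22.092, 0.38, -0.029, -68.41, -14.817], 'joint_velocities': [-0.002, 0.027, 0.01, 0.049, 0.027, 0.04], 'effort': [-0.001, -39.067, 18.741, 4.22, 0.011, -0.0], 'tcp_pos': [0.233, 0.579, 0.221], 'ee_rot': [[0.928, -0.374, -0.001], [-0.374, -0.928, -0.002], [0.0, 0.002, -1.0]], 'wrist_force': [0.462, -0.579, -0.117], 'moment': [-0.031, 0.01, -0.012], 'gripper_force': 0.0, 'gripper_width': 1.005}
scene [[398.4, 0.0, 319.0], [0.0, 398.4, 195.7], [0.0, 0.0, 1.0]] [[0.826, -0.346, 0.446, 1.2], [0.564, 0.529, -0.634, -0.961], [-0.016, 0.775, 0.632, 0.953], [0.0, 0.0, 0.0, 1.0]]
side [[398.4, 0.0, 316.1], [0.0, 398.4, 198.5], [0.0, 0.0, 1.0]] [[-1.0, 0.009, -0.017, 0.585], [-0.019, -0.698, 0.716, 0.723], [-0.005, 0.716, 0.698, 0.877], [0.0, 0.0, 0.0, 1.0]]
```

View pics/scene0.png

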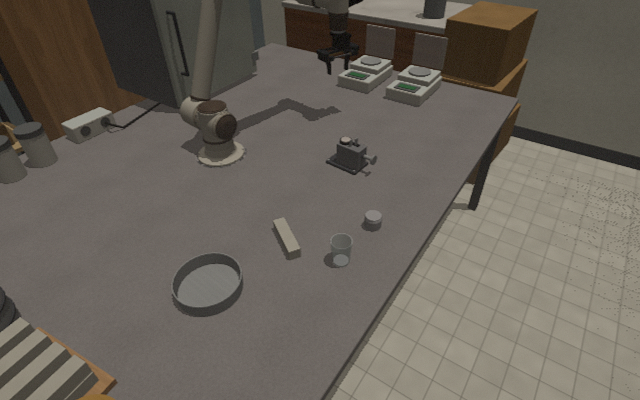

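View pics/side0.png

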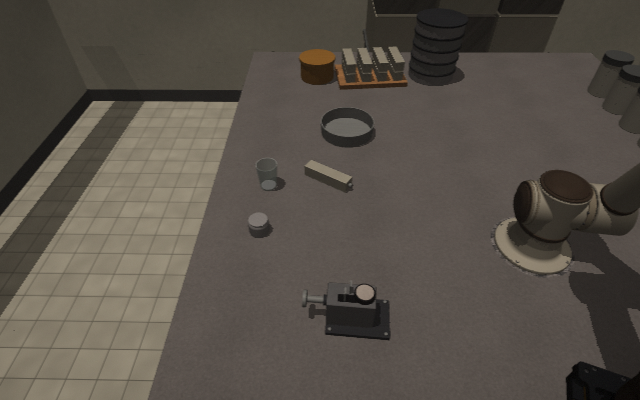

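The scene view shows the prism at about (287,238), gauge at (350,155) with its pad at (372,158), beaker (341,250), tin (373,220) and pan (208,285). The side view shows the prism at (329,175) with its stud near (351,186), and the gauge pad at (305,298). I'll convert these to world points next.

Create h.py:
```python
import numpy as np,cv2
def load(n): return dict(np.load(n))
def pt(c,u,v,d=None):
    K=c["K"];d=c["z_map"][v,u] if d is None else d
    p=np.array([(u-K[0,2])/K[0,0]*d,-(v-K[1,2])/K[1,1]*d,-d,1]);return (c["world_from_camera"]@p)[:3]
def cloud(c):
    K=c["K"];d=c["z_map"];v,u=np.mgrid[:d.shape[0],:d.shape[1]]
    P=np.stack([(u-K[0,2])/K[0,0]*d,-(v-K[1,2])/K[1,1]*d,-d,np.ones_like(d)],-1)
    W=(P@c["world_from_camera"].T)[...,:3];W[d==0]=np.nan;return W
def ray(c,u,v,z):
    o=c["world_from_camera"][:3,3];p=pt(c,u,v,1.);return o+(p-o)*(z-o[2])/(p[2]-o[2])
```

Run:
```python
from h import *
for n,b in(("scene",dict(prism=(265,210,310,262),gauge=(322,130,382,178))),("side",dict(prism=(295,155,362,195),gauge=(295,275,400,342),tin=(244,208,274,240),beaker=(250,152,284,196),pan=(315,100,382,150)))):
    c=load(n+"0.npz");W=cloud(c)
    for k,(a,e,f,g) in b.items():
        w=W[e:g,a:f].reshape(-1,3);w=w[np.isfinite(w).all(1)];h=w[w[:,2]>.012]
        print(n,k,len(w),len(h),np.nanmedian(w[:,2]) if len(w) else 0)
        if len(h)>5: print("  min",h.min(0).round(3),"max",h.max(0).round(3), "rect",cv2.minAreaRect(h[:,:2].astype(np.float32)*1000))
        if k=="gauge" and len(h):
            for lo,hi in((.05,.092),(.094,.105),(.105,.125),(.125,.14)):
                q=h[(h[:,2]>lo)&(h[:,2]<hi)]
                if len(q)>3: print("   z",lo,len(q),q.min(0).round(3),q.max(0).round(3),cv2.minAreaRect(q[:,:2].astype(np.float32)*1000))
for n,a in(("scene",(265,120,395,270)),("side",(290,150,400,345))):
    im=cv2.imread(f"pics/{n}0.png")[a[1]:a[3],a[0]:a[2]];cv2.imwrite(f"pics/{n}0c.png",cv2.resize(im,None,fx=3,fy=3,interpolation=cv2.INTER_CUBIC)[:600])
```

```text
scene prism 2332 566 0.0022012856458787367
  min [ 0.498 -0.324  0.012] max [ 0.655 -0.203  0.047] rect ((575.4776000976562, -263.01641845703125), (41.005653381347656, 167.34530639648438), 57.168460845947266)
scene gauge 2875 982 0.004085679714309953
  min [0.427 0.18  0.012] max [0.637 0.277 0.135] rect ((530.7716674804688, 222.97433471679688), (213.916748046875, 92.86579132080078), 8.922967910766602)
   z 0.05 334 [0.469 0.197 0.05 ] [0.637 0.256 0.092] ((553.1499633789062, 223.6216583251953), (169.65737915039062, 58.43720626831055), 6.992610454559326)
   z 0.094 177 [0.468 0.2   0.094] [0.629 0.261 0.105] ((549.1317749023438, 230.30850219726562), (61.52845764160156, 160.07493591308594), 87.41792297363281)
   z 0.105 104 [0.472 0.203 0.105] [0.572 0.265 0.125] ((519.8988647460938, 232.58236694335938), (56.58421325683594, 97.17606353759766), 80.23865509033203)
   z 0.125 15 [0.525 0.216 0.126] [0.544 0.251 0.135] ((534.0928344726562, 234.38009643554688), (37.114784240722656, 11.785063743591309), 51.18918991088867)
side prism 2673 697 0.00032539832959666004
  min [ 0.492 -0.325  0.01
[... 858 characters left out ...]
4108276367188, 230.3135223388672), (38.610023498535156, 9.128145217895508), 53.83837890625)
side tin 954 412 0.002041150925963353
  min [ 0.739 -0.071  0.012] max [ 0.798 -0.01   0.053] rect ((768.5584716796875, -38.71949005126953), (57.13154602050781, 56.87493896484375), 54.10023880004883)
side beaker 1494 562 0.0007208757585816516
  min [ 0.729 -0.27   0.012] max [ 0.795 -0.201  0.094] rect ((761.523193359375, -235.52944946289062), (65.64478302001953, 69.87606811523438), 4.5814433097839355)
side pan 3340 950 0.002424794247091022
  min [ 0.398 -0.645  0.012] max [ 0.595 -0.439  0.054] rect ((496.3250427246094, -542.003662109375), (196.99224853515625, 206.31341552734375), 0.5761738419532776)
```

View pics/side0c.png

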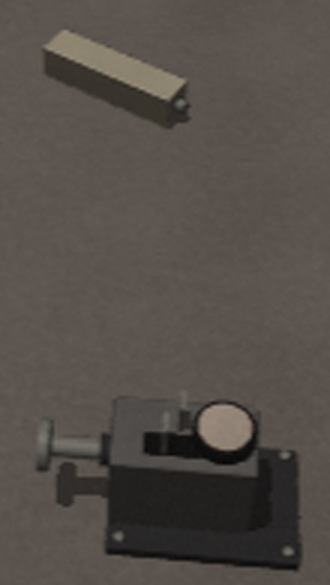

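The side crop shows the stud on the prism's end towards the robot and gauge (smaller x). The spindle sticks out towards +x, away from the robot. I'll move over the prism for a closer look.

Call:
{"method": "shift_gripper", "body": {
  "moves": [
    {"jaw": 1,"x": 0.31,"y": 0.33},
    {"jaw": 1,"x": 0.31,"y": 0.33},
    {"jaw": 1,"x": 0.31,"y": 0.33},
    {"jaw": 1,"x": 0.31,"y": 0.33},
    {"jaw": 1,"x": 0.31,"y": 0.33},
    {"jaw": 1,"x": 0.31,"y": 0.33},
    {"jaw": 1,"x": 0.31,"y": 0.33},
    {"jaw": 1,"x": 0.31,"y": 0.33}
  ]
}}

```text
time_s: 0.9
tcp_pos: [0.3786, 0.2049, 0.2225]
ee_rot: [[0.928, -0.373, -0.0], [-0.373, -0.928, 0.0], [-0.0, -0.0, -1.0]]
wrist_force: [0.5, 0.2, 0.2]
gripper_width: 0.996
gripper_force: 0.0
```

Call:
{"method": "shift_gripper", "body": {
  "moves": [
    {"jaw": 1,"x": 0.31,"y": 0.32,"wz": 10},
    {"jaw": 1,"x": 0.31,"y": 0.32,"wz": 10},
    {"jaw": 1,"x": 0.31,"y": 0.32,"wz": 10},
    {"jaw": 1,"x": 0.31,"y": 0.32,"wz": 10},
    {"jaw": 1,"x": 0.31,"y": 0.32,"wz": 10},
    {"jaw": 1,"x": 0.31,"y": 0.32,"wz": 10},
    {"jaw": 1,"x": 0.31,"y": 0.32,"wz": 10},
    {"jaw": 1,"x": 0.31,"y": 0.32,"wz": 10}
  ]
}}

```text
time_s: 1.7
tcp_pos: [0.5296, -0.1655, 0.2222]
ee_rot: [[0.849, -0.529, -0.001], [-0.529, -0.849, 0.0], [-0.001, 0.0, -1.0]]
wrist_force: [2.1, 1.2, 0.9]
gripper_width: 1.0
gripper_force: 0.0
```

Call:
{"method": "shift_gripper", "body": {
  "moves": [
    {"jaw": 1,"x": 0.05,"y": 0.03},
    {"jaw": 1,"x": 0.05,"y": 0.03},
    {"jaw": 1,"x": 0.05,"y": 0.03},
    {"jaw": 1,"x": 0.05,"y": 0.03}
  ]
}}

```text
time_s: 2.1
tcp_pos: [0.5553, -0.2146, 0.222]
ee_rot: [[0.849, -0.529, -0.001], [-0.529, -0.849, 0.001], [-0.002, 0.0, -1.0]]
wrist_force: [-0.0, -0.5, 0.1]
gripper_width: 1.0
gripper_force: 0.0
```

Run:
```python
from station import r, viewer, order
import cv2,numpy as np
s=r.sense();print(s["tcp_pos"],s["joints"],s["ee_rot"])
for n in("scene","side","wrist"):
    c=viewer.capture(n);cv2.imwrite(f"pics/{n}1.png",c["pixels"][:,:,::-1]);np.savez(f"{n}1.npz",**c)
print(c["world_from_camera"].round(3).tolist())
```

```text
[ 0.55529815 -0.21460652  0.2220315 ] [-5.57459437e+00  1.92231974e+01 -3.86843560e+00 -3.06657740e-02
 -6.69915556e+01  6.36600454e+01] [[ 8.48725612e-01 -5.28831621e-01 -1.39713977e-03]
 [-5.28831283e-01 -8.48726738e-01  6.31346877e-04]
 [-1.51966607e-03  2.03010952e-04 -9.99998825e-01]]
[[-0.528, 0.822, 0.214, 0.615], [-0.849, -0.511, -0.133, -0.25], [-0.0, -0.252, 0.968, 0.385], [0.0, 0.0, 0.0, 1.0]]
```

View pics/wrist1.png

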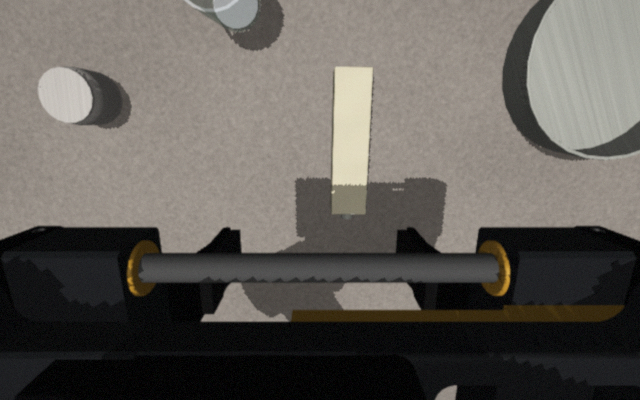

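The wrist view shows the prism's top face at columns 332–372 and rows 67–213, with the stud at (347,216) on the gripper side. The grey shadow over its near end belongs to the gripper. Next I'll measure the prism and gauge.

Run:
```python
from h import *
def prism(n,box):
    c=load(n);im=c["pixels"];hsv=cv2.cvtColor(im,cv2.COLOR_RGB2HSV);W=cloud(c)
    m=np.zeros(im.shape[:2],np.uint8);a,e,f,g=box
    m[e:g,a:f]=1
    m&=(W[...,2]>.033).astype(np.uint8)&(W[...,2]<.05).astype(np.uint8)
    b=im.astype(int);m&=((b[...,0]-b[...,2])>18).astype(np.uint8)
    v,u=np.nonzero(m)
    P=np.array([ray(c,x,y,.04)[:2] for x,y in zip(u,v)])
    (cx,cy),(w,h),t=cv2.minAreaRect((P*1000).astype(np.float32))
    Pc=P-P.mean(0);ax=np.linalg.svd(Pc,full_matrices=0)[2][0];ax*=-np.sign(ax[0])
    print(n,len(P),"z",np.nanmedian(W[...,2][m>0]),"rect",cx,cy,w,h,t,"mean",P.mean(0),"yaw",np.degrees(np.arctan2(ax[1],ax[0])),
      "ext",np.percentile(Pc@ax,[1,99]))
prism("wrist1.npz",(310,50,400,222));prism("scene0.npz",(260,205,315,265));prism("side0.npz",(290,150,365,198))
# gauge: fit from clouds
for n,(a,e,f,g) in(("scene0",(315,125,385,180)),("side0",(295,275,400,345))):
    c=load(n+".npz");w=cloud(c)[e:g,a:f].reshape(-1,3);w=w[np.isfinite(w).all(1)]
    s=w[(w[:,2]>.045)&(w[:,2]<.1)&(w[:,0]>.59)]   # pad & spindle
    b=w[(w[:,2]>.096)&(w[:,2]<.104)&(w[:,0]<.575)]
    p=w[(w[:,2]>.045)&(w[:,2]<.1)&(w[:,0]>.616)]
    print(n,"box top",cv2.minAreaRect((b[:,:2]*1000).astype(np.float32)),"pad",len(p),p.min(0).round(4),p.max(0).round(4),p.mean(0).round(4),"foot",cv2.minAreaRect((w[(w[:,2]>.008)&(w[:,2]<.09)&(w[:,0]<.58)][:,:2]*1000).astype(np.float32)))
```

```text
wrist1.npz 5365 z 0.03951553497308935 rect 573.6375122070312 -266.91168212890625 40.03780746459961 158.7694549560547 57.42607879638672 mean [ 0.57791379 -0.26956193] yaw 147.32783912802162 ext [-0.07319622  0.08281001]
scene0.npz 394 z 0.041061973516933414 rect 574.8504028320312 -263.7091064453125 39.89408874511719 157.25592041015625 57.49766540527344 mean [ 0.57787118 -0.2668139 ] yaw 147.56143696035892 ext [-0.07318493  0.08069507]
side0.npz 397 z 0.039129094860311575 rect 570.6713256835938 -264.46832275390625 40.42683029174805 157.216064453125 57.36246109008789 mean [ 0.56935585 -0.26323161] yaw 147.5828637591983 ext [-0.07801486  0.0759089 ]
scene0 box top ((522.4368896484375, 231.45358276367188), (61.3825798034668, 106.8932876586914), 87.79967498779297) pad 58 [0.6167 0.2038 0.0545] [0.6375 0.2479 0.0951] [0.6312 0.2233 0.0758] foot ((477.0906677246094, 336.2228088378906), (294.4185791015625, 425.9070129394531), 32.42609786987305)
side0 box top ((519.041259765625, 233.1045379638672), (61.69586181640625, 109.70587158203125), 85.40099334716797) pad 87 [0.6168 0.2073 0.0553] [0.6282 0.2456 0.0918] [0.6232 0.2298 0.0797] foot ((501.39599609375, 234.23040771484375), (101.80753326416016, 154.52223205566406), 85.59808349609375)
```

Call:
{"method": "shift_gripper", "body": {
  "moves": [
    {"jaw": 1,"x": 0.0417,"y": 0.0334,"z": 0.03,"wz": 0.7},
    {"jaw": 1,"x": 0.0417,"y": 0.0334,"z": 0.06,"wz": 0.7},
    {"jaw": 1,"x": 0.0417,"y": 0.0334,"z": 0.1,"wz": 0.7},
    {"jaw": 1,"x": 0.0417,"y": 0.0334,"z": 0.15,"wz": 0.7},
    {"jaw": 1,"x": 0.0417,"y": 0.0334,"z": 0.19,"wz": 0.7},
    {"jaw": 1,"x": 0.0417,"y": 0.0334,"z": 0.21,"wz": 0.7},
    {"jaw": 1,"x": 0.0417,"y": 0.0334,"z": 0.2165,"wz": 0.7},
    {"jaw": 1,"x": 0.0417,"y": 0.0334,"z": 0.2165,"wz": 0.7}
  ]
}}

```text
time_s: 3.05
tcp_pos: [0.5738, -0.2649, 0.006]
ee_rot: [[0.843, -0.538, -0.001], [-0.538, -0.843, -0.0], [-0.001, 0.0, -1.0]]
wrist_force: [0.8, -0.4, 0.5]
gripper_width: 1.002
gripper_force: 0.0
```

Call:
{"method": "shift_gripper", "body": {
  "moves": [
    {"jaw": 0.2},
    {"jaw": 0.2},
    {"jaw": 0.2},
    {"jaw": 0.2},
    {"jaw": 0.2},
    {"jaw": 0.2},
    {"jaw": 0.2}
  ]
}}

```text
time_s: 3.75
tcp_pos: [0.5735, -0.2659, 0.0061]
ee_rot: [[0.842, -0.539, -0.0], [-0.539, -0.842, -0.0], [-0.0, 0.0, -1.0]]
wrist_force: [-0.5, 0.2, -0.3]
gripper_width: 0.457
gripper_force: 30.0
```

Call:
{"method": "shift_gripper", "body": {
  "moves": [
    {"jaw": 0.2,"z": -0.02},
    {"jaw": 0.2,"z": -0.05},
    {"jaw": 0.2,"z": -0.09},
    {"jaw": 0.2,"z": -0.13},
    {"jaw": 0.2,"z": -0.16,"wz": 6},
    {"jaw": 0.2,"z": -0.18,"wz": 12},
    {"jaw": 0.2,"z": -0.19,"wz": 19},
    {"jaw": 0.2,"z": -0.19,"wz": 26}
  ]
}}

```text
time_s: 4.55
tcp_pos: [0.5742, -0.2658, 0.1977]
ee_rot: [[0.516, -0.856, 0.003], [-0.856, -0.516, -0.0], [0.002, -0.002, -1.0]]
wrist_force: [0.5, 0.5, -2.7]
gripper_width: 0.458
gripper_force: 30.0
```

Run:
```python
from station import r, viewer, order
import numpy as np
s=r.sense();R=s["ee_rot"];d=np.array([.7496,.2146,.196])-s["tcp_pos"];print(s["joints"].round(1),s["wrist_force"],d,(R.T@d).round(4),np.degrees(np.arctan2(R[1,0],R[0,0])))
```

```text
[-10.2  23.7  -0.6  -0.  -65.5  41.3] [ 0.5434891   0.5041364  -2.66347544] [ 0.17536233  0.48043796 -0.00167887] [-0.321  -0.3982  0.002 ] -58.925524676234254
```

Call:
{"method": "shift_gripper", "body": {
  "moves": [
    {"jaw": 0.2,"x": -0.02,"y": -0.02,"wz": 8},
    {"jaw": 0.2,"x": -0.04,"y": -0.05,"wz": 16},
    {"jaw": 0.2,"x": -0.06,"y": -0.08,"wz": 24},
    {"jaw": 0.2,"x": -0.08,"y": -0.11,"wz": 32},
    {"jaw": 0.2,"x": -0.1,"y": -0.14,"wz": 40},
    {"jaw": 0.2,"x": -0.12,"y": -0.16,"wz": 48},
    {"jaw": 0.2,"x": -0.14,"y": -0.18,"wz": 56},
    {"jaw": 0.2,"x": -0.16,"y": -0.2,"wz": 64}
  ]
}}

```text
time_s: 5.35
tcp_pos: [0.6607, -0.0237, 0.1948]
ee_rot: [[-0.544, -0.839, -0.002], [-0.839, 0.544, 0.0], [0.001, 0.002, -1.0]]
wrist_force: [0.3, 0.4, -2.0]
gripper_width: 0.46
gripper_force: 30.0
```

Run:
```python
from station import r, viewer, order
import numpy as np
s=r.sense();R=s["ee_rot"];d=np.array([.7496,.2146,.196])-s["tcp_pos"];print(s["joints"].round(1),s["wrist_force"],d,(R.T@d).round(4),np.degrees(np.arctan2(R[1,0],R[0,0])))
```

```text
[ 11.9  26.7   3.8  -0.  -67.3 -44.9] [ 0.33397847  0.41664021 -1.95262931] [0.08885951 0.23827743 0.00118535] [-0.2483  0.0551 -0.0013] -122.96897060331963
```

Call:
{"method": "shift_gripper", "body": {
  "moves": [
    {"jaw": 0.2,"x": -0.03,"y": 0.007,"wz": 8},
    {"jaw": 0.2,"x": -0.06,"y": 0.014,"wz": 16},
    {"jaw": 0.2,"x": -0.09,"y": 0.02,"wz": 24},
    {"jaw": 0.2,"x": -0.13,"y": 0.03,"wz": 32},
    {"jaw": 0.2,"x": -0.17,"y": 0.037,"wz": 40},
    {"jaw": 0.2,"x": -0.2,"y": 0.045,"wz": 48},
    {"jaw": 0.2,"x": -0.23,"y": 0.052,"wz": 56},
    {"jaw": 0.2,"x": -0.248,"y": 0.055,"wz": 61.5}
  ]
}}

```text
time_s: 6.15
tcp_pos: [0.7482, 0.2161, 0.1939]
ee_rot: [[-0.997, 0.075, -0.003], [0.075, 0.997, -0.0], [0.003, -0.0, -1.0]]
wrist_force: [0.4, -0.1, -2.2]
gripper_width: 0.457
gripper_force: 30.0
```

Call:
{"method": "shift_gripper", "body": {
  "moves": [
    {"jaw": 0.2},
    {"jaw": 0.2}
  ]
}}

```text
time_s: 6.35
tcp_pos: [0.748, 0.2136, 0.1943]
ee_rot: [[-0.998, 0.071, -0.003], [0.071, 0.998, -0.001], [0.003, -0.001, -1.0]]
wrist_force: [-0.7, -0.2, -1.5]
gripper_width: 0.46
gripper_force: 30.0
```

Run:
```python
from station import r, viewer, order
import cv2,numpy as np
s=r.sense();R=s["ee_rot"];print(s["tcp_pos"],s["joints"].round(1),np.degrees(np.arctan2(R[1,0],R[0,0])),s["wrist_force"],s["moment"])
for n in("scene","side","wrist"):
    c=viewer.capture(n);cv2.imwrite(f"pics/{n}2.png",c["pixels"][:,:,::-1]);np.savez(f"{n}2.npz",**c)
```

```text
[0.74796131 0.2135573  0.19429974] [  27.8   38.6   24.8   -0.   -76.3 -121.8] 175.9537716789611 [-0.71448976 -0.21200986 -1.54752121] [ 0.0150721  -0.13666153 -0.00114895]
```

View pics/wrist2.png

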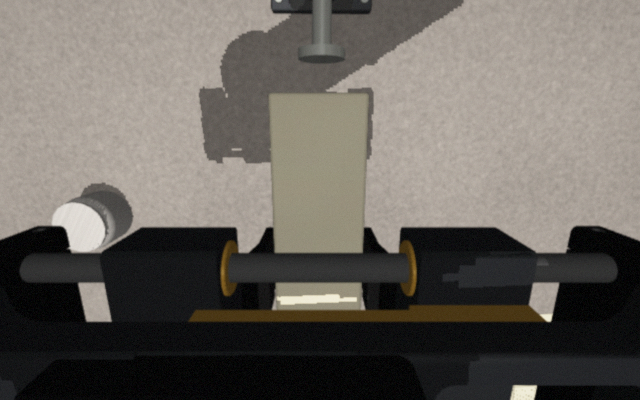

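View pics/side2.png

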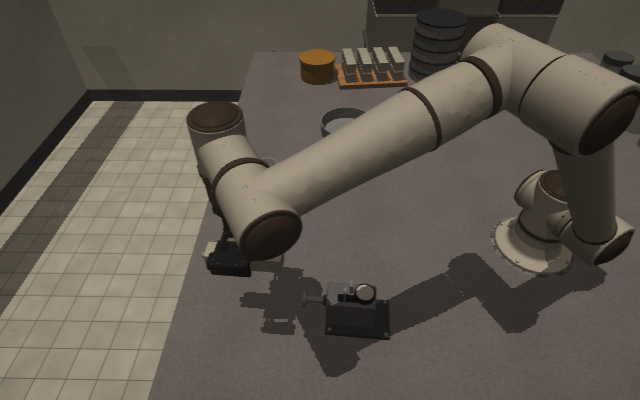

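In the wrist view the gripped prism's plain-end top edge is at row 93, columns 270–368. The pad is straight ahead at about (321,50). The side view shows the gauge clear of the arm. Next I'll measure one against the other.

Add to h.py:
```python
def rel(c,tcp,R,boxpad=None):
    """prism and pad measured in tool frame from a wrist capture"""
    W=cloud(c);T=(W-tcp)@R            # tool coords
    ok=np.isfinite(T).all(-1)
    im=c["pixels"].astype(int)
    m=ok&(abs(T[...,2]+.034)<.012)&(abs(T[...,1])<.03)&(T[...,0]>.02)&(T[...,0]<.11)&((im[...,0]-im[...,2])>8)
    P=T[m];A=np.c_[P[:,:2],np.ones(len(P))];co=np.linalg.lstsq(A,P[:,2],rcond=None)[0]
    v,u=np.nonzero(m)
    Q=[]
    for y in np.unique(v):
        x=u[v==y]
        if len(x)>30:Q.append((y,x.min(),x.max()))
    Q=np.array(Q)
    def onz(uu,vv,h):  # pixel->tool plane z=h
        o=(c["world_from_camera"][:3,3]-tcp)@R;p=(pt(c,uu,vv,1.)-tcp)@R
        return o+(p-o)*(h-o[2])/(p[2]-o[2])
    h=np.median(P[:,2])
    L=np.array([onz(a-.5,y,h) for y,a,b in Q]);Rr=np.array([onz(b+.5,y,h) for y,a,b in Q])
    mid=(L+Rr)/2;k=slice(4,-4);f=np.polyfit(mid[k,0],mid[k,1],1)
    end=mid[:,0].max()
    print("prism top h",h.round(4),"slope x,y deg",np.degrees(co[:2]).round(2),"yaw",np.degrees(f[0]).round(2),"width",np.median(abs(L-Rr)[k,1]).round(4),"end x",end.round(4),"mid y at end",np.polyval(f,end).round(4))
    return T,m,onz
```

Run:
```python
from h import *
c=load("wrist2.npz");tcp=np.array([0.74796131,0.2135573,0.19429974])
a=np.radians(175.954);R=np.array([[np.cos(a),-.0,0],[np.sin(a),0,0],[0,0,-1.]])
R[:,1]=np.cross(R[:,2],R[:,0])
T,m,onz=rel(c,tcp,R)
W=cloud(c)
g=(W[...,2]>.055)&(W[...,2]<.12)&~m&(T[...,0]>.09)
g[:, :260]=0;g[:,380:]=0
v,u=np.nonzero(g);print(u.min(),u.max(),v.min(),v.max())
cols=[]
for y in range(0,66,3):
    x=u[v==y]
    if len(x)>5: print(y,x.min(),x.max(),(x.min()+x.max())/2,"tool",onz((x.min()+x.max())/2,y,tcp[2]-.07).round(4),W[y,(x.min()+x.max())//2].round(4), "w",(onz(x.max()+.5,y,tcp[2]-.07)-onz(x.min()-.5,y,tcp[2]-.07))[1].round(4))
```

```text
prism top h -0.0348 slope x,y deg [-0.03  0.09] yaw 0.09 width 0.0395 end x 0.0777 mid y at end -0.001
298 345 0 62
0 312 332 322.0 tool [0.1619 0.0021 0.1243] [0.5896 0.2267 0.0791] w 0.0172
3 313 331 322.0 tool [0.1597 0.0021 0.1243] [0.5911 0.2266 0.0772] w 0.0156
6 313 331 322.0 tool [0.1575 0.0021 0.1243] [0.5928 0.2265 0.0758] w 0.0156
9 313 331 322.0 tool [0.1553 0.0021 0.1243] [0.5956 0.2263 0.078 ] w 0.0157
12 313 331 322.0 tool [0.1531 0.0021 0.1243] [0.5978 0.2262 0.0781] w 0.0157
15 313 331 322.0 tool [0.1509 0.0021 0.1243] [0.5996 0.226  0.077 ] w 0.0157
18 313 331 322.0 tool [0.1487 0.0021 0.1243] [0.6021 0.2259 0.0782] w 0.0158
21 313 331 322.0 tool [0.1464 0.0021 0.1243] [0.6041 0.2257 0.0776] w 0.0158
24 313 331 322.0 tool [0.1442 0.0021 0.1243] [0.6063 0.2256 0.0777] w 0.0158
27 313 331 322.0 tool [0.1419 0.0021 0.1243] [0.609  0.2254 0.0795] w 0.0159
30 313 331 322.0 tool [0.1397 0.0021 0.1243] [0.6107 0.2253 0.0777] w 0.0159
33 313 331 322.0 tool [0.1374 0.0021 0.1243] [0.6131 0.2251 0.0782] w 0.0159
36 313 331 322.0 tool [0.1351 0.0021 0.1243] [0.6148 0.225  0.0764] w 0.016
39 313 331 322.0 tool [0.1328 0.0021 0.1243] [0.6174 0.2248 0.0776] w 0.016
42 313 331 322.0 tool [0.1305 0.0021 0.1243] [0.6195 0.2247 0.0773] w 0.016
45 303 340 321.5 tool [0.1282 0.0017 0.1243] [0.6243 0.2234 0.0896] w 0.0322
48 299 345 322.0 tool [0.1258 0.0021 0.1243] [0.6262 0.2241 0.088 ] w 0.0399
51 299 344 321.5 tool [0.1235 0.0017 0.1243] [0.6286 0.2231 0.0891] w 0.0391
54 299 344 321.5 tool [0.1212 0.0017 0.1243] [0.6307 0.223  0.0889] w 0.0392
57 299 344 321.5 tool [0.1188 0.0017 0.1243] [0.6309 0.223  0.0776] w 0.0393
60 301 343 322.0 tool [0.1164 0.0021 0.1243] [0.6308 0.224  0.0628] w 0.0368
```

Call:
{"method": "shift_gripper", "body": {
  "moves": [
    {"jaw": 0.2,"y": 0.003,"z": 0.02},
    {"jaw": 0.2,"y": 0.003,"z": 0.05},
    {"jaw": 0.2,"y": 0.003,"z": 0.08},
    {"jaw": 0.2,"y": 0.003,"z": 0.11},
    {"jaw": 0.2,"y": 0.003,"z": 0.13},
    {"jaw": 0.2,"x": 0.01,"y": 0.003,"z": 0.1387},
    {"jaw": 0.2,"x": 0.01,"y": 0.003,"z": 0.1387},
    {"jaw": 0.2,"x": 0.01,"y": 0.003,"z": 0.1387}
  ]
}}

```text
time_s: 7.3
tcp_pos: [0.7396, 0.2166, 0.0585]
ee_rot: [[-0.997, 0.072, 0.002], [0.072, 0.997, 0.0], [-0.002, 0.0, -1.0]]
wrist_force: [0.2, 0.2, -1.4]
gripper_width: 0.459
gripper_force: 30.0
```

Create look.py:
```python
import sys;from h import *
from station import r, viewer, order
n=sys.argv[1];c=viewer.capture("wrist");s=r.sense();R=s["ee_rot"];tcp=s["tcp_pos"]
cv2.imwrite(f"pics/{n}.png",c["pixels"][:,:,::-1]);np.savez(n+".npz",**c)
print("tcp",tcp.round(4),"yaw",np.degrees(np.arctan2(R[1,0],R[0,0])).round(2),"F",s["wrist_force"].round(2),"j",s["joints"].round(0))
T,m,onz=rel(c,tcp,R);W=cloud(c);z0=tcp[2]-.07
g=(W[...,2]>.055)&(W[...,2]<.092)&~m&(T[...,0]>.08)&(abs(T[...,1])<.028)&(W[...,1]>.19)
v,u=np.nonzero(g)
Q=np.array([(y,u[v==y].min(),u[v==y].max()) for y in np.unique(v) if (v==y).sum()>4])
for y,a,b in Q[::3]: print(y,a,b,onz((a+b)/2,y,z0)[1].round(4),"w",(onz(b+.5,y,z0)-onz(a-.5,y,z0))[1].round(4),T[y,(a+b)//2].round(4))
```

```bash
python3 look.py w3
```

```text
tcp [0.74   0.2169 0.0591] yaw 175.86 F [ 0.79  0.63 -0.87] j [  28.   43.   14.    0.  -60. -122.]
prism top h -0.0329 slope x,y deg [-0.04  0.05] yaw 0.0 width 0.0395 end x 0.0785 mid y at end -0.0004
0 270 363 -0.0013 w 0.0403 [ 0.1112 -0.0013 -0.0304]
3 270 362 -0.0015 w 0.0399 [ 0.1096 -0.0013 -0.0321]
6 270 362 -0.0015 w 0.04 [ 0.1094 -0.0013 -0.0298]
9 270 362 -0.0015 w 0.0401 [ 0.1092 -0.0014 -0.027 ]
12 270 362 -0.0015 w 0.0402 [ 0.109  -0.0014 -0.0243]
15 270 362 -0.0015 w 0.0403 [ 0.1093 -0.0014 -0.0197]
18 270 362 -0.0015 w 0.0404 [ 0.1094 -0.0015 -0.0153]
21 271 362 -0.0013 w 0.04 [ 0.1093 -0.0015 -0.0117]
24 273 360 -0.0013 w 0.0384 [ 0.1097 -0.0015 -0.0056]
27 278 356 -0.0011 w 0.0345 [ 0.1097 -0.0011 -0.0012]
30 286 348 -0.0011 w 0.0276 [ 0.1089 -0.0011  0.0009]
```

View pics/w3.png

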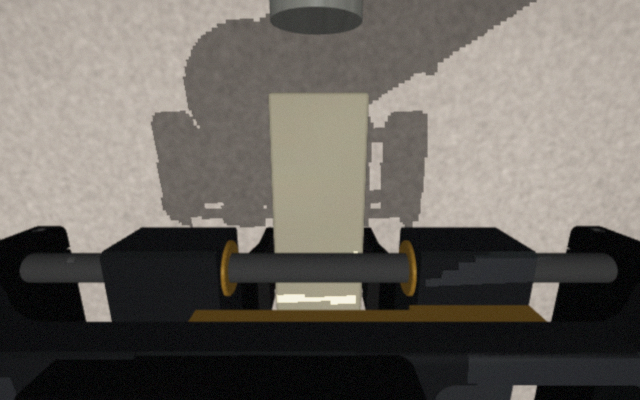

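The wrist view shows the pad (columns 270–362, lower edge about row 34) straight ahead of the prism's plain end (columns 270–368, row 93). I'll check the height next.

Run:
```python
from h import *
from station import r, viewer, order
s=[r.sense() for _ in range(1)][0];R=s["ee_rot"];tcp=s["tcp_pos"];print(tcp)
c=load("w3.npz");W=cloud(c);T=(W-tcp)@R
m=(abs(T[...,0]-.1095)<.006)&(abs(T[...,1]+.0014)<.002)
v,u=np.nonzero(m);print(v.max(),[ (y,T[y,316].round(4).tolist(),W[y,316].round(4).tolist()) for y in range(24,40,2)])
# bottom of pad by ray onto plane tool x=.1095
o=(c["world_from_camera"][:3,3]-tcp)@R
for row in (33,34,35):
    p=(pt(c,316,row,1.)-tcp)@R;q=o+(p-o)*(.1095-o[0])/(p[0]-o[0]);print(row,q.round(4),"world",(tcp+R@q).round(4))
# prism top far edge row 93 on plane x=.080
p=(pt(c,319,93,1.)-tcp)@R
for x in(.078,.080,.082): print(x,(o+(p-o)*(x-o[0])/(p[0]-o[0])).round(4))
for n in("scene","side"):
    d=viewer.capture(n);np.savez(n+"3.npz",**d)
W=cloud(d);
```

```text
[0.74003291 0.21694622 0.05911352]
64 [(24, [0.1097, -0.0015, -0.0056], [0.6305, 0.2233, 0.0644]), (26, [0.1091, -0.0015, -0.0048], [0.6311, 0.2233, 0.0636]), (28, [0.1092, -0.0016, -0.0013], [0.631, 0.2233, 0.0601]), (30, [0.1093, -0.0016, 0.0023], [0.6309, 0.2232, 0.0565]), (32, [0.1095, -0.0016, 0.0067], [0.6307, 0.2232, 0.0522]), (34, [0.1213, -0.002, 0.0595], [0.619, 0.2237, -0.0007]), (36, [0.1202, -0.002, 0.0595], [0.6202, 0.2237, -0.0007]), (38, [0.1189, -0.002, 0.0591], [0.6215, 0.2236, -0.0003])]
33 [ 0.1095 -0.0016  0.0085] world [0.6307 0.2232 0.0503]
34 [ 0.1095 -0.0017  0.0104] world [0.6307 0.2232 0.0484]
35 [ 0.1095 -0.0017  0.0123] world [0.6307 0.2232 0.0465]
0.078 [ 0.078  -0.0002 -0.034 ]
0.08 [ 0.08   -0.0002 -0.0082]
0.082 [ 0.082  -0.0001  0.0176]
```

Call:
{"method": "shift_gripper", "body": {
  "moves": [
    {"jaw": 0.2,"x": 0.005,"y": -0.001,"z": 0.0025},
    {"jaw": 0.2,"x": 0.012,"y": -0.001,"z": 0.0025},
    {"jaw": 0.2,"x": 0.019,"y": -0.001,"z": 0.0025},
    {"jaw": 0.2,"x": 0.024,"y": -0.001,"z": 0.0025},
    {"jaw": 0.2,"x": 0.026,"y": -0.001,"z": 0.0025},
    {"jaw": 0.2,"x": 0.026,"y": -0.001,"z": 0.0025},
    {"jaw": 0.2,"x": 0.026,"y": -0.001,"z": 0.0025},
    {"jaw": 0.2,"x": 0.026,"y": -0.001,"z": 0.0025}
  ]
}}

```text
time_s: 8.25
tcp_pos: [0.7131, 0.2181, 0.0549]
ee_rot: [[-0.997, 0.072, 0.0], [0.072, 0.997, 0.0], [-0.0, 0.0, -1.0]]
wrist_force: [-0.0, -0.4, -2.7]
gripper_width: 0.456
gripper_force: 30.0
```

```bash
python3 look.py w4|head -6
```

```text
tcp [0.7131 0.218  0.0548] yaw 175.86 F [-0.07 -0.22 -1.91] j [  29.   41.    9.    0.  -58. -124.]
prism top h -0.0335 slope x,y deg [0.15 0.09] yaw 0.01 width 0.0395 end x 0.078 mid y at end -0.0001
0 299 336 -0.0005 w 0.0159 [ 0.1135 -0.0006 -0.0226]
3 299 336 -0.0005 w 0.0159 [ 0.1126 -0.0006 -0.0221]
6 299 336 -0.0005 w 0.0159 [ 0.1113 -0.0006 -0.0226]
9 299 336 -0.0005 w 0.016 [ 0.1099 -0.0006 -0.0237]
```

Call:
{"method": "shift_gripper", "body": {
  "moves": [
    {"jaw": 0.2,"x": 0.002,"z": -0.001},
    {"jaw": 0.2,"x": 0.004,"z": -0.001},
    {"jaw": 0.2,"x": 0.006,"z": -0.001},
    {"jaw": 0.2,"x": 0.008,"z": -0.001},
    {"jaw": 0.2,"x": 0.01,"z": -0.001},
    {"jaw": 0.2,"x": 0.01,"z": -0.001},
    {"jaw": 0.2,"x": 0.01,"z": -0.001},
    {"jaw": 0.2,"x": 0.01,"z": -0.001}
  ]
}}

```text
time_s: 9.1
tcp_pos: [0.7033, 0.2188, 0.056]
ee_rot: [[-0.997, 0.072, 0.001], [0.072, 0.997, 0.0], [-0.001, 0.0, -1.0]]
wrist_force: [4.6, -2.1, -2.4]
gripper_width: 0.454
gripper_force: 30.0
```

```bash
python3 look.py w5|head -12
```

Run:
```python
from station import r, viewer, order
import cv2,numpy as np
for n in("scene","side"):
    c=viewer.capture(n);cv2.imwrite(f"pics/{n}5.png",c["pixels"][:,:,::-1]);np.savez(f"{n}5.npz",**c)
im=cv2.imread("pics/side5.png")[260:345,290:400];im0=cv2.imread("pics/side0.png")[260:345,290:400]
a=[cv2.resize(i,None,fx=6,fy=6,interpolation=cv2.INTER_CUBIC)[:300] for i in(im0,im)]
cv2.imwrite("pics/cmp5.png",np.vstack(a))
```

```text
tcp [0.7033 0.2188 0.056 ] yaw 175.87 F [ 4.13 -0.92 -2.6 ] j [  30.   40.    7.    0.  -57. -124.]
prism top h -0.0335 slope x,y deg [0.16 0.01] yaw 0.02 width 0.0395 end x 0.078 mid y at end -0.0001
0 299 336 -0.0005 w 0.016 [ 0.1136 -0.0007 -0.0222]
3 299 336 -0.0005 w 0.016 [ 0.1127 -0.0007 -0.0217]
6 299 336 -0.0005 w 0.0161 [ 0.1117 -0.0007 -0.0216]
9 299 336 -0.0005 w 0.0161 [ 0.1106 -0.0007 -0.0216]
12 299 336 -0.0005 w 0.0161 [ 0.1095 -0.0007 -0.0215]
15 299 336 -0.0005 w 0.0162 [ 0.1083 -0.0007 -0.0221]
18 299 336 -0.0005 w 0.0162 [ 0.1076 -0.0007 -0.0206]
21 299 336 -0.0005 w 0.0163 [ 0.1064 -0.0007 -0.0212]
24 299 336 -0.0005 w 0.0163 [ 0.1049 -0.0007 -0.0224]
27 299 336 -0.0005 w 0.0163 [ 0.104  -0.0007 -0.0219]
```

View pics/cmp5.png

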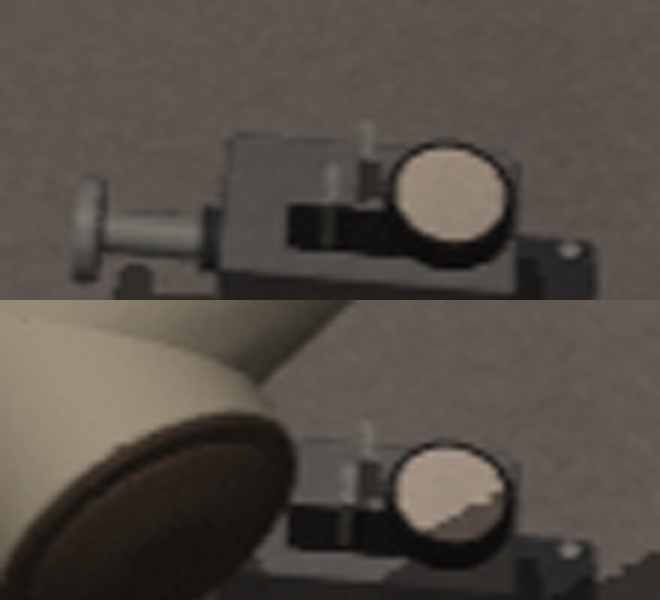

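The side crop shows the pointer moving from crop column 333 to 347, with the index fixed at 367. That puts the spindle about 5–6 mm in, which agrees with the force (4.5 N) and the TCP travel. I'll push the remaining 6 mm or so.

Call:
{"method": "shift_gripper", "body": {
  "moves": [
    {"jaw": 0.2,"x": 0.0015},
    {"jaw": 0.2,"x": 0.003},
    {"jaw": 0.2,"x": 0.0045},
    {"jaw": 0.2,"x": 0.0055},
    {"jaw": 0.2,"x": 0.006},
    {"jaw": 0.2,"x": 0.006},
    {"jaw": 0.2,"x": 0.006},
    {"jaw": 0.2,"x": 0.006}
  ]
}}

```text
time_s: 10.05
tcp_pos: [0.6975, 0.2193, 0.0561]
ee_rot: [[-0.997, 0.072, 0.001], [0.072, 0.997, 0.0], [-0.001, 0.0, -1.0]]
wrist_force: [5.6, -0.7, -3.5]
gripper_width: 0.459
gripper_force: 30.0
```

```bash
python3 look.py w6|head -2
```

Create ptr.py:
```python
import sys;from h import *
from station import r, viewer, order
n=sys.argv[1];c=viewer.capture("side");cv2.imwrite(f"pics/{n}.png",c["pixels"][:,:,::-1]);np.savez(n+".npz",**c)
A=load("side0.npz");K=8
up=lambda i:cv2.resize(cv2.cvtColor(i,cv2.COLOR_RGB2GRAY)[270:320,330:375],None,fx=K,fy=K,interpolation=cv2.INTER_CUBIC)
a=up(A["pixels"])
def track(b,x0,x1,y0,y1):  # full-image px box of blade in side0
    t=a[(y0-270)*K:(y1-270)*K,(x0-330)*K:(x1-330)*K]
    S=b[(y0-273)*K:(y1-267)*K,(x0-333)*K:(x1-320)*K]
    q=cv2.matchTemplate(S,t,cv2.TM_CCOEFF_NORMED);_,mx,_,l=cv2.minMaxLoc(q);return l[0]/K-3,l[1]/K-3,round(mx,3)
for f in ["scene5"][:0]+["side5.npz",n+".npz"]:
    b=up(load(f)["pixels"]);print(f,"pointer shift px",track(b,342,349,286,294),"index",track(b,348,354,279,287))
# expected px shift for 12 mm along gauge x
p=lambda X:(lambda q:np.array([A["K"][0,0]*q[0]/-q[2]+A["K"][0,2],-A["K"][1,1]*q[1]/-q[2]+A["K"][1,2]]))(np.linalg.inv(A["world_from_camera"])@np.r_[X,1])
P=ray(A,345.5,288,.125);g=np.array([-.9975,.0708,0]);print("at",P.round(3),"12mm =",(p(P+.012*g)-p(P)).round(2))
s=r.sense();print(s["time_s"],s["tcp_pos"].round(4),s["wrist_force"].round(2))
```

```bash
python3 ptr.py side6
```

```text
tcp [0.6976 0.2192 0.0561] yaw 175.87 F [ 4.9  -0.79 -3.29] j [  30.   40.    6.    0.  -56. -124.]
prism top h -0.0334 slope x,y deg [0.18 0.04] yaw 0.01 width 0.0395 end x 0.078 mid y at end -0.0001
side5.npz pointer shift px (2.25, 0.375, 0.65) index (0.0, 0.0, 0.99)
side6.npz pointer shift px (5.0, 0.75, 0.675) index (0.0, 0.0, 0.992)
at [0.533 0.232 0.125] 12mm = [5.47 0.41]
10.15 [0.6976 0.2193 0.0561] [ 5.5  -1.95 -4.37]
```

Call:
{"method": "shift_gripper", "body": {
  "moves": [
    {"jaw": 0.2,"x": 0.0008},
    {"jaw": 0.2,"x": 0.0008},
    {"jaw": 0.2,"x": 0.0008},
    {"jaw": 0.2,"x": 0.0008},
    {"jaw": 0.2,"x": 0.0008},
    {"jaw": 0.2,"x": 0.0008},
    {"jaw": 0.2,"x": 0.0008},
    {"jaw": 0.2,"x": 0.0008}
  ]
}}

```text
time_s: 10.95
tcp_pos: [0.6969, 0.2193, 0.0561]
ee_rot: [[-0.997, 0.072, 0.002], [0.072, 0.997, 0.0], [-0.002, 0.0, -1.0]]
wrist_force: [6.0, -1.5, -4.0]
gripper_width: 0.46
gripper_force: 30.0
```

```bash
python3 ptr.py side7
```

Run:
```python
from h import *
c=load("side0.npz");g=np.array([-.9975,.0708]);
a,b=ray(c,345.5,287.2,.13)[:2],ray(c,351.2,280.3,.13)[:2];print(a,b,(b-a)@g)
```

```text
side5.npz pointer shift px (2.25, 0.375, 0.65) index (0.0, 0.0, 0.99)
side7.npz pointer shift px (5.375, 0.875, 0.627) index (0.0, 0.0, 0.991)
at [0.533 0.232 0.125] 12mm = [5.47 0.41]
11.0 [0.6969 0.2193 0.0561] [ 6.27 -1.68 -4.14]
[0.53368141 0.23365665] [0.52044732 0.21560671] 0.011923064050237193
```

Call:
{"method": "shift_gripper", "body": {
  "moves": [
    {"jaw": 0.2},
    {"jaw": 0.2},
    {"jaw": 0.2},
    {"jaw": 0.2},
    {"jaw": 0.2},
    {"jaw": 0.2},
    {"jaw": 0.2},
    {"jaw": 0.2}
  ]
}}

```text
time_s: 11.8
tcp_pos: [0.6969, 0.2193, 0.0561]
ee_rot: [[-0.997, 0.072, 0.002], [0.072, 0.997, 0.0], [-0.002, 0.0, -1.0]]
wrist_force: [5.0, -2.9, -3.8]
gripper_width: 0.457
gripper_force: 30.0
```

```bash
python3 look.py w7|head -2
```

```text
tcp [0.6969 0.2193 0.0561] yaw 175.87 F [ 6.06 -2.12 -3.02] j [  30.   40.    6.    0.  -56. -124.]
prism top h -0.0334 slope x,y deg [0.16 0.09] yaw 0.02 width 0.0395 end x 0.078 mid y at end -0.0001
```

Press 1 is at about 11.8 mm and has been held for over a second. Now I'll back off, lift and turn.

Call:
{"method": "shift_gripper", "body": {
  "moves": [
    {"jaw": 0.2,"x": -0.003},
    {"jaw": 0.2,"x": -0.008},
    {"jaw": 0.2,"x": -0.015},
    {"jaw": 0.2,"x": -0.025},
    {"jaw": 0.2,"x": -0.035},
    {"jaw": 0.2,"x": -0.045},
    {"jaw": 0.2,"x": -0.052},
    {"jaw": 0.2,"x": -0.055}
  ]
}}

```text
time_s: 12.65
tcp_pos: [0.751, 0.2152, 0.0551]
ee_rot: [[-0.997, 0.072, -0.002], [0.072, 0.997, -0.0], [0.002, -0.0, -1.0]]
wrist_force: [-0.3, 0.2, -2.6]
gripper_width: 0.458
gripper_force: 30.0
```

```bash
python3 ptr.py side8
```

```text
side5.npz pointer shift px (2.25, 0.375, 0.65) index (0.0, 0.0, 0.99)
side8.npz pointer shift px (0.125, -2.5, 0.604) index (0.0, 0.0, 0.992)
at [0.533 0.232 0.125] 12mm = [5.47 0.41]
12.7 [0.7512 0.2152 0.0552] [ 0.3   0.62 -1.5 ]
```

Call:
{"method": "shift_gripper", "body": {
  "moves": [
    {"jaw": 0.2,"z": -0.02},
    {"jaw": 0.2,"z": -0.05},
    {"jaw": 0.2,"z": -0.08},
    {"jaw": 0.2,"z": -0.11,"wz": -6},
    {"jaw": 0.2,"z": -0.13,"wz": -13},
    {"jaw": 0.2,"z": -0.135,"wz": -20},
    {"jaw": 0.2,"z": -0.135,"wz": -28},
    {"jaw": 0.2,"z": -0.135,"wz": -36}
  ]
}}

```text
time_s: 13.5
tcp_pos: [0.7503, 0.2155, 0.1912]
ee_rot: [[-0.846, -0.533, -0.001], [-0.533, 0.846, 0.0], [0.0, 0.001, -1.0]]
wrist_force: [0.2, 0.4, -1.8]
gripper_width: 0.457
gripper_force: 30.0
```

Call:
{"method": "shift_gripper", "body": {
  "moves": [
    {"jaw": 0.2,"wz": -8},
    {"jaw": 0.2,"wz": -16},
    {"jaw": 0.2,"wz": -24},
    {"jaw": 0.2,"wz": -32},
    {"jaw": 0.2,"wz": -40},
    {"jaw": 0.2,"wz": -48},
    {"jaw": 0.2,"wz": -56},
    {"jaw": 0.2,"wz": -64}
  ]
}}

```text
time_s: 14.3
tcp_pos: [0.7502, 0.2154, 0.1906]
ee_rot: [[0.108, -0.994, -0.002], [-0.994, -0.108, -0.0], [-0.0, 0.002, -1.0]]
wrist_force: [0.2, -0.4, -2.6]
gripper_width: 0.459
gripper_force: 30.0
```

Call:
{"method": "shift_gripper", "body": {
  "moves": [
    {"jaw": 0.2,"wz": -8},
    {"jaw": 0.2,"wz": -16},
    {"jaw": 0.2,"wz": -24},
    {"jaw": 0.2,"wz": -32},
    {"jaw": 0.2,"wz": -40},
    {"jaw": 0.2,"wz": -48},
    {"jaw": 0.2,"wz": -56},
    {"jaw": 0.2,"wz": -64}
  ]
}}

```text
time_s: 15.1
tcp_pos: [0.7502, 0.2155, 0.1906]
ee_rot: [[0.941, -0.339, -0.002], [-0.339, -0.941, -0.0], [-0.001, 0.001, -1.0]]
wrist_force: [-0.2, -0.1, -2.3]
gripper_width: 0.459
gripper_force: 30.0
```

Call:
{"method": "shift_gripper", "body": {
  "moves": [
    {"jaw": 0.2,"wz": -8},
    {"jaw": 0.2,"wz": -13},
    {"jaw": 0.2,"wz": -16},
    {"jaw": 0.2,"wz": -16},
    {"jaw": 0.2,"wz": -16}
  ]
}}

```text
time_s: 15.6
tcp_pos: [0.7505, 0.2154, 0.1907]
ee_rot: [[0.997, -0.073, -0.001], [-0.073, -0.997, -0.0], [-0.001, 0.0, -1.0]]
wrist_force: [0.0, 0.2, -2.3]
gripper_width: 0.46
gripper_force: 30.0
```

Run:
```python
from h import *
from station import r, viewer, order
s=r.sense();R=s["ee_rot"];tcp=s["tcp_pos"];print(s["joints"].round(1),"yaw",np.degrees(np.arctan2(R[1,0],R[0,0])),R.round(4).tolist())
p=np.array([.631,.2232,0]);t=p+np.array([.9975,-.0708,0])*.130;t[2]=.056
print("to staging, tool axes",(R.T@(t-tcp)).round(4),t)
for n in("scene","side","wrist"):
    c=viewer.capture(n);cv2.imwrite(f"pics/{n}9.png",c["pixels"][:,:,::-1]);np.savez(f"{n}9.npz",**c)
rel(c,tcp,R)
```

```text
[ 27.8  39.   24.9  -0.  -76.   58. ] yaw -4.190779873152026 [[0.9973, -0.0731, -0.0008], [-0.0731, -0.9973, -0.0], [-0.0008, 0.0001, -1.0]]
to staging, tool axes [0.0103 0.0006 0.1347] [0.760675 0.213996 0.056   ]
prism top h -0.0335 slope x,y deg [ 0.02 -0.  ] yaw -0.0 width 0.0395 end x 0.08 mid y at end 0.0003
```

Call:
{"method": "shift_gripper", "body": {
  "moves": [
    {"jaw": 0.2,"x": 0.005,"y": 0.0006,"z": 0.02},
    {"jaw": 0.2,"x": 0.01,"y": 0.0006,"z": 0.05},
    {"jaw": 0.2,"x": 0.01,"y": 0.0006,"z": 0.08},
    {"jaw": 0.2,"x": 0.01,"y": 0.0006,"z": 0.11},
    {"jaw": 0.2,"x": 0.01,"y": 0.0006,"z": 0.127},
    {"jaw": 0.2,"x": 0.01,"y": 0.0006,"z": 0.1347},
    {"jaw": 0.2,"x": 0.01,"y": 0.0006,"z": 0.1347},
    {"jaw": 0.2,"x": 0.01,"y": 0.0006,"z": 0.1347}
  ]
}}

```text
time_s: 16.55
tcp_pos: [0.7618, 0.2143, 0.0577]
ee_rot: [[0.997, -0.072, 0.002], [-0.072, -0.997, 0.001], [0.002, -0.001, -1.0]]
wrist_force: [-0.4, 0.5, -1.8]
gripper_width: 0.457
gripper_force: 30.0
```

Run:
```python
from h import *
from station import r, viewer, order
s=r.sense();R=s["ee_rot"];tcp=s["tcp_pos"];print(tcp,"yaw",np.degrees(np.arctan2(R[1,0],R[0,0])))
for n in("scene","side"):
    c=viewer.capture(n);cv2.imwrite(f"pics/{n}10.png",c["pixels"][:,:,::-1]);np.savez(f"{n}10.npz",**c)
    if n=="scene":
        cv2.imwrite("pics/s10c.png",cv2.resize(c["pixels"][110:200,315:415,::-1],None,fx=6,fy=6,interpolation=cv2.INTER_CUBIC))
    w=cloud(c).reshape(-1,3);w=w[np.isfinite(w).all(1)]
    st=w[(w[:,0]>.635)&(w[:,0]<.72)&(abs(w[:,1]-.22)<.04)&(w[:,2]>.04)&(w[:,2]<.1)]
    print(n,len(st),st.min(0) if len(st) else "",np.sort(st[:,0])[:12].round(4))
```

```text
[0.76182485 0.21425928 0.05766464] yaw -4.1232893824775045
scene 65 [0.63521558 0.1977434  0.05370538] [0.6352 0.6352 0.6353 0.6356 0.6359 0.6359 0.6368 0.6377 0.6378 0.638
 0.6746 0.6785]
side 0  []
```

View pics/s10c.png

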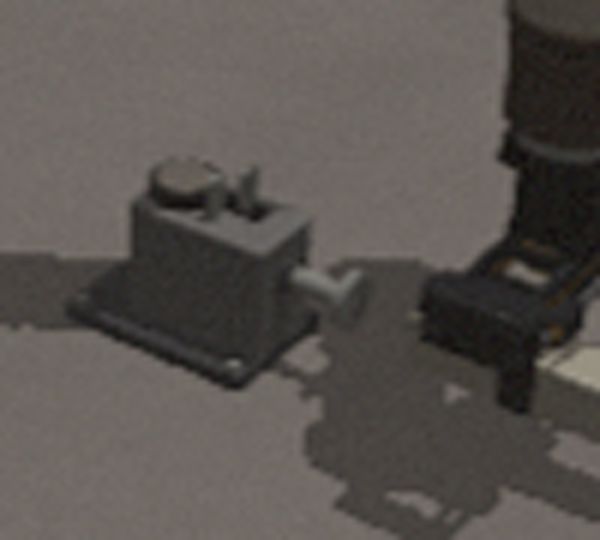

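The scene crop shows the pad fully out at about (345,290), with the prism's stud end at (420,315) facing it at the same height, partly hidden by the gripper. I'll approach now.

Call:
{"method": "shift_gripper", "body": {
  "moves": [
    {"jaw": 0.2,"x": -0.006,"y": 0.0003,"z": 0.001},
    {"jaw": 0.2,"x": -0.014,"y": 0.0003,"z": 0.001},
    {"jaw": 0.2,"x": -0.022,"y": 0.0003,"z": 0.001},
    {"jaw": 0.2,"x": -0.028,"y": 0.0003,"z": 0.001},
    {"jaw": 0.2,"x": -0.032,"y": 0.0003,"z": 0.001},
    {"jaw": 0.2,"x": -0.034,"y": 0.0003,"z": 0.001},
    {"jaw": 0.2,"x": -0.034,"y": 0.0003,"z": 0.001},
    {"jaw": 0.2,"x": -0.034,"y": 0.0003,"z": 0.001}
  ]
}}

```text
time_s: 17.45
tcp_pos: [0.7271, 0.2162, 0.0552]
ee_rot: [[0.997, -0.072, 0.0], [-0.072, -0.997, -0.0], [0.0, -0.0, -1.0]]
wrist_force: [1.4, -0.4, -1.9]
gripper_width: 0.457
gripper_force: 30.0
```

```bash
python3 ptr.py side11|sed -n '2p;4p'
```

```text
side11.npz pointer shift px (0.0, 0.0, 0.99) index (0.0, 0.0, 0.991)
17.5 [0.7272 0.2161 0.0551] [-0.47  0.78 -1.24]
```

Call:
{"method": "shift_gripper", "body": {
  "moves": [
    {"jaw": 0.2,"x": -0.002,"z": -0.0008},
    {"jaw": 0.2,"x": -0.004,"z": -0.0008},
    {"jaw": 0.2,"x": -0.006,"z": -0.0008},
    {"jaw": 0.2,"x": -0.008,"z": -0.0008},
    {"jaw": 0.2,"x": -0.01,"z": -0.0008},
    {"jaw": 0.2,"x": -0.012,"z": -0.0008},
    {"jaw": 0.2,"x": -0.012,"z": -0.0008},
    {"jaw": 0.2,"x": -0.012,"z": -0.0008}
  ]
}}

```text
time_s: 18.3
tcp_pos: [0.7155, 0.217, 0.0561]
ee_rot: [[0.997, -0.072, 0.001], [-0.072, -0.997, 0.0], [0.001, -0.0, -1.0]]
wrist_force: [4.2, -1.3, -3.8]
gripper_width: 0.457
gripper_force: 30.0
```

```bash
python3 ptr.py side12|sed -n '2p;4p'
```

```text
side12.npz pointer shift px (2.25, 0.5, 0.667) index (0.0, 0.0, 0.992)
18.35 [0.7154 0.217  0.0561] [ 4.78 -1.31 -2.23]
```

Call:
{"method": "shift_gripper", "body": {
  "moves": [
    {"jaw": 0.2,"x": -0.0015},
    {"jaw": 0.2,"x": -0.003},
    {"jaw": 0.2,"x": -0.0045},
    {"jaw": 0.2,"x": -0.006},
    {"jaw": 0.2,"x": -0.0065},
    {"jaw": 0.2,"x": -0.0065},
    {"jaw": 0.2,"x": -0.0065},
    {"jaw": 0.2,"x": -0.0065}
  ]
}}

```text
time_s: 19.15
tcp_pos: [0.7095, 0.2175, 0.0563]
ee_rot: [[0.997, -0.072, 0.002], [-0.072, -0.997, 0.0], [0.002, -0.001, -1.0]]
wrist_force: [6.0, -1.4, -3.8]
gripper_width: 0.455
gripper_force: 30.0
```

```bash
python3 ptr.py side13|sed -n '2p;4p'
```

Run:
```python
from h import *
# direct comparison with press 1 picture: pointer strip correlation between held images
a,b=[cv2.resize(cv2.cvtColor(load(f)["pixels"],cv2.COLOR_RGB2GRAY)[270:310,335:365],None,fx=8,fy=8,interpolation=cv2.INTER_CUBIC) for f in("side7.npz","side13.npz")]
t=a[(287-270)*8:(293-270)*8,(347-335)*8:(355-335)*8]
q=cv2.matchTemplate(b[(285-270)*8:(295-270)*8,(344-335)*8:(358-335)*8],t,cv2.TM_CCOEFF_NORMED);_,m,_,l=cv2.minMaxLoc(q);print(l[0]/8-3,l[1]/8-2,m)
cv2.imwrite("pics/cmp13.png",np.hstack([cv2.resize(cv2.cvtColor(load(f)["pixels"],cv2.COLOR_RGB2BGR)[272:310,335:370],None,fx=10,fy=10,interpolation=cv2.INTER_CUBIC) for f in("side7.npz","side13.npz")]))
```

```text
side13.npz pointer shift px (5.0, 0.875, 0.684) index (0.0, 0.0, 0.992)
19.2 [0.7095 0.2175 0.0563] [ 5.39 -1.61 -3.22]
-0.25 0.0 0.9643390774726868
```

View pics/cmp13.png

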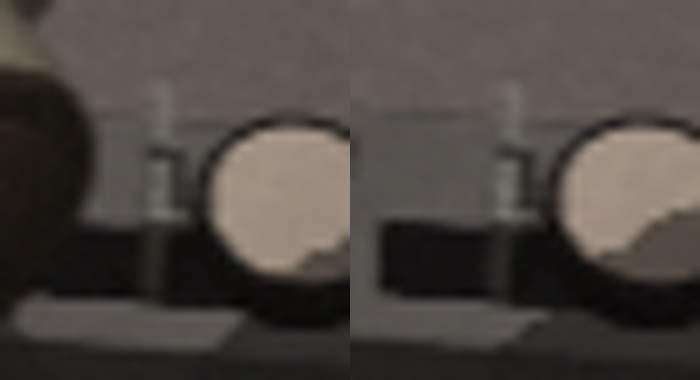

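The crop compares press 1 (left) with this press (right). In both the pointer, at about (157,190) and (507,190), sits in line with the index blade above it. This press is about 0.25 px (0.5 mm) short, so I'll trim it and hold.

Call:
{"method": "shift_gripper", "body": {
  "moves": [
    {"jaw": 0.2,"x": -0.0007},
    {"jaw": 0.2,"x": -0.0007},
    {"jaw": 0.2,"x": -0.0007},
    {"jaw": 0.2,"x": -0.0007},
    {"jaw": 0.2,"x": -0.0007},
    {"jaw": 0.2,"x": -0.0007},
    {"jaw": 0.2,"x": -0.0007},
    {"jaw": 0.2,"x": -0.0007}
  ]
}}

```text
time_s: 20.0
tcp_pos: [0.7089, 0.2176, 0.0563]
ee_rot: [[0.997, -0.072, 0.002], [-0.072, -0.997, 0.0], [0.002, -0.001, -1.0]]
wrist_force: [5.9, -1.4, -3.3]
gripper_width: 0.455
gripper_force: 30.0
```

Call:
{"method": "shift_gripper", "body": {
  "moves": [
    {"jaw": 0.2},
    {"jaw": 0.2},
    {"jaw": 0.2},
    {"jaw": 0.2},
    {"jaw": 0.2},
    {"jaw": 0.2},
    {"jaw": 0.2}
  ]
}}

```text
time_s: 20.7
tcp_pos: [0.7089, 0.2176, 0.0563]
ee_rot: [[0.997, -0.072, 0.002], [-0.072, -0.997, 0.0], [0.002, -0.001, -1.0]]
wrist_force: [6.5, -1.1, -4.4]
gripper_width: 0.458
gripper_force: 30.0
```

```bash
python3 ptr.py side14|sed -n '2p;4p'
```

```text
side14.npz pointer shift px (5.375, 0.875, 0.651) index (0.0, 0.0, 0.992)
20.75 [0.7089 0.2176 0.0563] [ 5.21 -1.94 -3.94]
```

Pointer and index line up, as in press 1, and the reading is steady. I'll hand it in.

```bash
python3 -c "
from station import r, viewer, order
print(order.finish_job())"
```

```text
the job is handed in; nothing more can be done
None
```

I handed the job in: the plain end was pressed to about 11.8 mm for over a second and released with the pad fully out, then the prism was turned and its stud now holds the spindle at about 11.8 mm, gripped and clear of the bench (21 s, no verdict returned; the stud's centring on the pad came from arm position because the cameras couldn't see it).

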